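# Put the mixed-up lids back on their own tea mugs

### The arm

A 7-joint arm with a two-finger parallel gripper is mounted at the origin on the work surface. World frame = base frame: x ahead of the robot, y to its left, z up, the work surface at z = 0. Lengths are in m, angles in rad, forces in N, time in s.
With the tool pointing down it reaches from about 0.425 to 0.975 m from the base axis. Payload 16.7 kg.
Tool frame: the origin (TCP) lies on the centre line of the jaws, within the pads' length; the fingertips stand 25 mm ahead of it and the grasp point (between the pads) lies 6 mm ahead of it (robot.tips_ahead is the distance from the TCP to the fingertips, in m); z points along the fingers, y is the direction in which the jaws open and shut (so a half turn about z gives the same grasp; the last joint's range is limited). The gripper opens to 85 mm and grips with 20 to 120 N. Pads are 22 mm wide; open, the fingers measure 114 mm over their backs; the gripper's body (76 mm by 85 mm) begins 54 mm behind the grasp point. The pads swing forward as they close: fully open they stand 13 mm farther back than shut.
Start: joints at [1.196, 0.426, 0.074, 1.606, -0.034, 1.111, -0.067], TCP at [0.151, -0.658, 0.256] pointing down, gripper open.
Joint ranges: [-2.85, 2.85], [-0.5, 2.14], [-1.23, 1.37], [0.21, 2.46], [-1.02, 4.16], [0.16, 2.05], [-2.73, 2.73]. Speed limits (rad/s): [1.89, 1.89, 2.39, 2.39, 3.01, 3.01, 3.01].

### API

Orientations are given as a unit quaternion [w, x, y, z].
In Python, from station import robot gives the robot as it stands.
- The arm moves only by the tool send_rows, never from a script. Its argument "increments" is a list of rows, each a list of 7 numbers: the opening, from 0 (shut) to 1 (fully open), then the shift along the tool's x, y, z in m, then the turn, a rotation vector about the tool's x, y, z in rad. A call has 1 to 12 rows; each row is the pose to reach, as a shift and turn from the pose commanded when the call began, along the tool's axes at that moment; what a row does not reach only later rows make up. A row lasts 1/10 s, in which the tool goes at most 50 mm and 8.59 degrees, less where a joint would pass 70% of its speed; a pose out of reach is approached as far as the arm can. A call with a gripper value outside its range is refused whole. The fingers move at their own pace and stop on an object; "squeeze" is the grip in N (left out, the last holds). Time passes only in rows, so rows that repeat a pose let the fingers close. It gives the time, the measured TCP pose, the force and the opening at its end, in the units of the state.
- robot.sense(): the state, without advancing time (a new reading comes with each control period).
- robot.snapshot(name): name is "scene" or "side" or "wrist"; returns a dict with "image" (384x512x3 uint8, red, green, blue), "fov_y" (degrees; the focal length in pixels is half the picture's height over the tangent of half this angle, whatever the lens; pixels are square), "cx", "cy" (the principal point, pixels), "position" and "orientation" of the camera in the world. Camera axes: x right, y down, z forward; pixel columns grow to the right and rows downward; lengths in m; the calibration is good to about 2 mm. A picture is of the moment at which its call begins. There is no depth.
- robot.job_done(): hands the job in, once; it reports no verdict.
Trained networks look in a picture, given as the dict that the camera call returned (one of the last four; its "shot" number tells which), for a name from the list of things; names that differ only in an ending like _2 or _b are one class to them, and where a whole thing is asked for, a point or a joint stands for the part that bears it (a point fixed in the world has none). Each returns a list of dicts, best first, with "confidence" (0 to 1); they miss things now and then, are a little off and sometimes report something else, mostly with a low value. They report only what shows in the picture. A call takes as long as a camera call. They do not tell look-alikes from the thing itself.
- robot.recognise(query, picture): "location" ([x, y, z] in m, in world coordinates, good to about 4 mm: the middle of the surface that is visible of it).
- robot.regions_of(query, picture): "pixels" (384x512 bool, what is visible of it).
- robot.landmark_of(query, picture): "location" ([x, y, z] in m, in world coordinates, good to about 4 mm: a listed point, or the origin of a listed thing).
The state is a dict: "clock": time; "q": joint angles; "joint_velocities": joint speeds; "joint_efforts": joint torques, N m; "position": TCP position; "tool_rot": TCP orientation; "ft_force": force on the tool from outside, world axes, zero at the start; "ft_torque": the same for the moment, N m; "grip_width": opening from 0.0 (shut) to 1.0 (fully open).
Only numpy, scipy, OpenCV 4.12 (cv2) and the standard library are available. Lean on these libraries where they do the work, as an engineer would, in place of code of your own. Each camera call takes 0.05 s, during which the arm holds its last target. There are 200 camera calls.

### The job

The lids of the four tea mugs got mixed up after washing: put every lid back on the mug of its own colour, seated level in the mouth and set down gently, not dropped. Leave the mugs where they stand, and since the lids must not lie on the table, park a lid on the spare white saucer whenever you need a free spot. Do not knock the little porcelain figure.

Things in the scene. Friction and masses are not known exactly. Their poses are not given: they have to be found in the camera images.
- blue_lid: blue ceramic lid, 77 mm across, 42 mm high, about 100 g; starts on a mug of another colour. Origin: centre of its underside, z up. z 0-8 mm: tapered plug, 52 to 62 mm across, self-centring in a mug; 8-17 mm: flange with domed top; 17-42 mm: round knob, 24 mm across at z 24-38: grip it there from above, any yaw. Seated: origin 82 mm above the mug's; parked: 6 mm above the saucer's
- red_lid: red ceramic lid, 77 mm across, 42 mm high, about 100 g; starts on a mug of another colour. Origin: centre of its underside, z up. z 0-8 mm: tapered plug, 52 to 62 mm across, self-centring in a mug; 8-17 mm: flange with domed top; 17-42 mm: round knob, 24 mm across at z 24-38: grip it there from above, any yaw. Seated: origin 82 mm above the mug's; parked: 6 mm above the saucer's
- green_lid: green ceramic lid, 77 mm across, 42 mm high, about 100 g; starts on a mug of another colour. Origin: centre of its underside, z up. z 0-8 mm: tapered plug, 52 to 62 mm across, self-centring in a mug; 8-17 mm: flange with domed top; 17-42 mm: round knob, 24 mm across at z 24-38: grip it there from above, any yaw. Seated: origin 82 mm above the mug's; parked: 6 mm above the saucer's
- yellow_lid: yellow ceramic lid, 77 mm across, 42 mm high, about 100 g; starts on a mug of another colour. Origin: centre of its underside, z up. z 0-8 mm: tapered plug, 52 to 62 mm across, self-centring in a mug; 8-17 mm: flange with domed top; 17-42 mm: round knob, 24 mm across at z 24-38: grip it there from above, any yaw. Seated: origin 82 mm above the mug's; parked: 6 mm above the saucer's
- blue_mug: blue ceramic tea mug, loose, 360 g, 90 mm high, 88 mm across the belly, 78 mm across the rim (mouth 70 mm inside), handle towards its +y reaching 72 mm from the axis. Origin: centre of its underside, z up. Place and yaw vary. Starts under a lid of another colour; belly and handle still show from above
- red_mug: red ceramic tea mug, loose, 360 g, 90 mm high, 88 mm across the belly, 78 mm across the rim (mouth 70 mm inside), handle towards its +y reaching 72 mm from the axis. Origin: centre of its underside, z up. Place and yaw vary. Starts under a lid of another colour; belly and handle still show from above
- green_mug: green ceramic tea mug, loose, 360 g, 90 mm high, 88 mm across the belly, 78 mm across the rim (mouth 70 mm inside), handle towards its +y reaching 72 mm from the axis. Origin: centre of its underside, z up. Place and yaw vary. Starts under a lid of another colour; belly and handle still show from above
- yellow_mug: yellow ceramic tea mug, loose, 360 g, 90 mm high, 88 mm across the belly, 78 mm across the rim (mouth 70 mm inside), handle towards its +y reaching 72 mm from the axis. Origin: centre of its underside, z up. Place and yaw vary. Starts under a lid of another colour; belly and handle still show from above
- saucer: the spare saucer: white, empty, loose, 250 g, 140 mm across, rim 14 mm high, flat floor about 90 mm across at 6 mm height. Origin: centre of its underside on the table, z up. The free spot on which to park a lid
- figure: small porcelain figure in a purple headscarf on a round dark wood foot, 35 mm across, 56 mm high, 60 g, loose, standing among the mugs. Origin: centre of its underside, z up
Mind the look-alikes: they are no part of the job. Leave any pink look-alike of the red_lid alone.

How it is judged:
By the outcome, as a careful person would: the job done as asked, in the order asked, and still so for the second after the job is handed in, with the robot touching nothing.
It also fails if it takes over 136 s, if anything falls off the work surface, if the arm or the gripper's body presses on something with over 40 N, if the wrist force passes 120 N, or if a joint passes its speed limit or range.

## Working session

There is one attempt and no reset: what is moved stays moved. The work goes in short steps, Python scripts to look and compute and a tool call to move; the robot and the scene stay as the last step left them, time stands still between calls to the robot, and variables do not carry over. Pictures are saved under pics/ and viewed, about 12 in all and at most 16, crops included, and the job is handed in when it is done.

Besides the shell and the picture viewer there is one more tool, called after "Request:" by a JSON object that holds its "name" and its "arguments". send_rows: Moves the arm, as the interface text tells. Its arguments: {"type":"object","properties":{"increments":{"type":"array"},"squeeze":{"type":"number"}},"required":["increments"]}

```bash
ls; mkdir -p pics; cat > h.py <<'E'
import numpy as np, cv2
from station import robot
from scipy.spatial.transform import Rotation as R
def Rq(q): return R.from_quat([q[1],q[2],q[3],q[0]])
def save(p,n): cv2.imwrite('pics/'+n,p['image'][:,:,::-1])
def st():
    s=robot.sense(); print('t',round(s['clock'],2),'pos',np.round(s['position'],4),'axes',np.round(Rq(s['tool_rot']).as_matrix(),3).tolist(),'F',np.round(s['ft_force'],1),'w',round(s['grip_width'],3)); return s
def ray(p,u,v,z):
    f=p['image'].shape[0]/2/np.tan(np.radians(p['fov_y'])/2)
    d=Rq(p['orientation']).apply([(u-p['cx'])/f,(v-p['cy'])/f,1]); o=np.array(p['position'])
    return o+d*(z-o[2])/d[2]
E
python3 - <<'E'
from h import *
st()
for c in ['scene','side']:
    p=robot.snapshot(c); save(p,c+'0.png'); print(c,np.round(p['position'],3),p['fov_y'])
    for n in ['blue_lid','red_lid','green_lid','yellow_lid','blue_mug','red_mug','green_mug','yellow_mug','saucer','figure']:
        print(n,[(np.round(d['location'],3).tolist(),round(d['confidence'],2)) for d in robot.landmark_of(n,p)][:3])
E
```

```text
pics
t 0.0 pos [ 0.151  -0.6575  0.2556] axes [[0.975, 0.224, -0.0], [0.224, -0.975, 0.001], [-0.0, -0.001, -1.0]] F [-0.5  0.4  0.5] w 0.999
scene [ 1.229 -0.026  0.894] 44.042062754313584
blue_lid [([0.474, 0.273, 0.086], 0.94)]
red_lid [([0.27, -0.347, 0.002], 0.96), ([0.622, -0.116, 0.081], 0.94)]
green_lid [([0.464, 0.008, 0.084], 0.95), ([0.624, -0.122, 0.002], 0.61)]
yellow_lid [([0.475, -0.267, 0.082], 0.89)]
blue_mug [([0.466, 0.004, -0.001], 0.61)]
red_mug [([0.467, -0.271, 0.003], 0.71)]
green_mug [([0.482, 0.275, 0.003], 0.62), ([0.476, -0.265, 0.08], 0.18)]
yellow_mug [([0.622, -0.12, 0.002], 0.85)]
saucer [([0.638, 0.137, -0.003], 0.89)]
figure [([0.599, 0.01, -0.004], 0.8)]
side [0.363 0.754 0.786] 46.3434228087839
blue_lid [([0.477, 0.275, 0.083], 0.76)]
red_lid [([0.264, -0.35, 0.0], 0.92), ([0.626, -0.113, 0.08], 0.78)]
green_lid [([0.462, 0.007, 0.078], 0.73)]
yellow_lid [([0.475, -0.263, 0.08], 0.75)]
blue_mug [([0.467, 0.01, 0.004], 0.62), ([0.6, 0.012, 0.003], 0.45)]
red_mug [([0.471, -0.266, -0.003], 0.8)]
green_mug [([0.478, 0.272, 0.002], 0.97)]
yellow_mug [([0.625, -0.112, 0.005], 0.95)]
saucer [([0.637, 0.14, 0.0], 0.85)]
figure [([0.601, 0.012, 0.002], 0.76), ([0.624, -0.115, 0.082], 0.25)]
```

View pics/scene0.png

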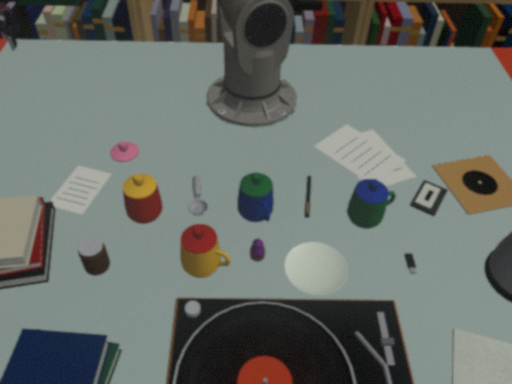

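View pics/side0.png

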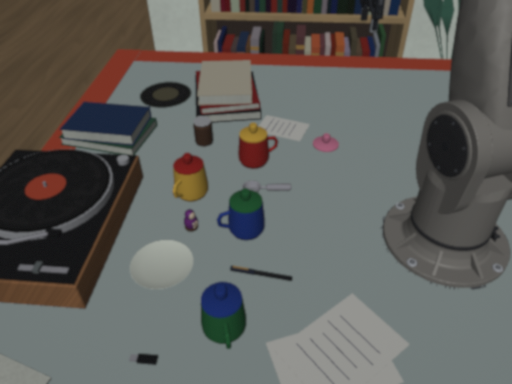

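Scene: yellow lid is on the red mug (142,195), red lid on the yellow mug (202,250), green lid on the blue mug (256,197) and blue lid on the green mug (368,200). The saucer is at (316,270), the figure at (258,250) and the pink decoy at (124,151). The side view agrees. Together these are two swaps, each going via the saucer.

Request:
{"name": "send_rows", "arguments": {"increments": [[0.6,0.03,-0.023,0,0,0,0],[0.6,0.07,-0.054,0,0,0,0],[0.6,0.11,-0.085,0,0,0,0],[0.6,0.15,-0.116,0,0,0,0],[0.6,0.19,-0.147,0,0,0,0],[0.6,0.23,-0.178,0,0,0,0],[0.6,0.27,-0.209,0,0,0,0],[0.6,0.31,-0.24,0,0,0,0],[0.6,0.35,-0.27,0,0,0,0],[0.6,0.38,-0.293,0,0,0,0],[0.6,0.404,-0.31,0,0,0,0],[0.6,0.404,-0.31,0,0,0,0]], "squeeze": 40}}

```text
clock: 2.3
position: [0.4782, -0.2615, 0.2565]
tool_rot: [-0.0, 0.993, 0.116, 0.001]
ft_force: [0.1, -0.1, 0.1]
grip_width: 0.602
```

```bash
cat >> h.py <<'E'
def to(x,y,z):
    s=robot.sense(); print('shift to',(x,y,z),np.round(Rq(s['tool_rot']).inv().apply(np.array([x,y,z])-s['position']),4))
def look(names,cam='wrist',name=None):
    p=robot.snapshot(cam)
    if name: save(p,name)
    for n in names:
        print(cam,n,[(np.round(d['location'],4).tolist(),round(d['confidence'],2)) for d in robot.landmark_of(n,p)][:3])
    return p
def knob(p,n,zo,best=0):
    # outline of lid flange (77 mm disc, rim z about zo+.010): centre of the min. enclosing circle of projected contour
    for d in robot.regions_of(n,p)[:2]:
        m=d['pixels'].astype('uint8'); c=max(cv2.findContours(m,0,2)[0],key=cv2.contourArea)[:,0,:]
        w=np.array([ray(p,u,v,zo+.010)[:2] for u,v in c],'float32')
        (a,r)=cv2.minEnclosingCircle(w); print(n,'disc',np.round(a,4),'r',round(r,4),round(d['confidence'],2))
E
python3 - <<'E'
from h import *
st(); print(robot.tips_ahead)
p=look(['yellow_lid','red_mug','red_lid','yellow_mug'],name='w1.png'); print(np.round(p['position'],3))
knob(p,'yellow_lid',.082)
to(.475,-.265,.126)
E
```

```text
t 2.3 pos [ 0.4782 -0.2615  0.2565] axes [[0.973, 0.23, 0.001], [0.23, -0.973, 0.001], [0.001, -0.001, -1.0]] F [ 0.1 -0.1  0.1] w 0.602
0.025
wrist yellow_lid [([0.4745, -0.2628, 0.0825], 0.69)]
wrist red_mug []
wrist red_lid [([0.2656, -0.3456, -0.0022], 0.78)]
wrist yellow_mug []
[ 0.554 -0.244  0.374]
yellow_lid disc [ 0.4738 -0.264 ] r 0.0394 0.6
shift to (0.475, -0.265, 0.126) [ 0.0006 -0.0013  0.1304]
```

View pics/w1.png

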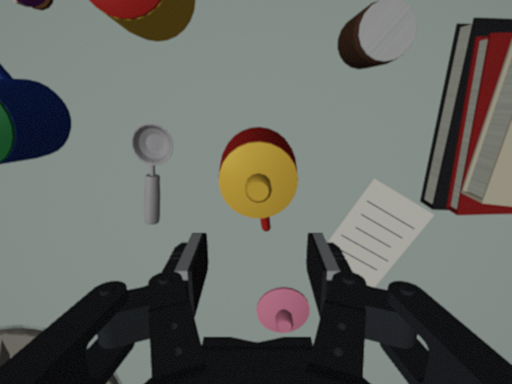

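Wrist view: the yellow lid is centred at (258,180) with its knob at (258,187), on the red mug. It agrees with the networks to about 1 mm, so I'll descend and grip.

Request:
{"name": "send_rows", "arguments": {"increments": [[0.6,0,-0.002,0.03,0,0,0],[0.6,0,-0.002,0.07,0,0,0],[0.6,0,-0.002,0.1,0,0,0],[0.6,0,-0.002,0.12,0,0,0],[0.6,0,-0.002,0.13,0,0,0],[0.6,0,-0.002,0.13,0,0,0],[0.1,0,-0.002,0.13,0,0,0],[0.1,0,-0.002,0.13,0,0,0],[0.1,0,-0.002,0.13,0,0,0],[0.1,0,-0.002,0.13,0,0,0],[0.1,0,-0.002,0.13,0,0,0]], "squeeze": 40}}

```text
clock: 3.7
position: [0.4756, -0.2638, 0.1277]
tool_rot: [0.001, 0.994, 0.113, 0.001]
ft_force: [-1.1, 0.3, 5.0]
grip_width: 0.263
```

```bash
python3 - <<'E'
from h import *
st();to(.6375,.1385,.2)
E
```

```text
t 3.7 pos [ 0.4756 -0.2638  0.1277] axes [[0.975, 0.224, 0.002], [0.224, -0.975, -0.001], [0.001, 0.001, -1.0]] F [-1.1  0.3  5. ] w 0.263
shift to (0.6375, 0.1385, 0.2) [ 0.2479 -0.3558 -0.0725]
```

Request:
{"name": "send_rows", "arguments": {"increments": [[0.1,0,0,-0.01,0,0,0],[0.1,0,0,-0.03,0,0,0],[0.1,0,0,-0.05,0,0,0],[0.1,0,0,-0.075,0,0,0],[0.1,0,0,-0.085,0,0,0],[0.1,0,0,-0.085,0,0,0]]}}

```text
clock: 4.3
position: [0.4757, -0.2637, 0.2132]
tool_rot: [0.001, 0.994, 0.113, 0.001]
ft_force: [0.6, 0.6, -1.4]
grip_width: 0.264
```

```bash
python3 - <<'E'
from h import *
st();to(.6375,.1385,.21)
p=look(['yellow_lid','red_mug','yellow_mug','red_lid','saucer'],'scene')
p=look(['yellow_lid','red_mug','yellow_mug','red_lid','saucer'],'side','s1.png')
E
```

```text
t 4.3 pos [ 0.4757 -0.2637  0.2132] axes [[0.975, 0.224, 0.003], [0.224, -0.975, -0.001], [0.002, 0.002, -1.0]] F [ 0.6  0.6 -1.4] w 0.264
shift to (0.6375, 0.1385, 0.21) [ 0.2477 -0.3558  0.0031]
scene yellow_lid [([0.4754, -0.2669, 0.1641], 0.85)]
scene red_mug [([0.4702, -0.2681, -0.0001], 0.88)]
scene yellow_mug [([0.6238, -0.1209, 0.0001], 0.81)]
scene red_lid [([0.6232, -0.116, 0.0787], 0.91), ([0.2685, -0.3461, -0.0009], 0.5)]
scene saucer [([0.6362, 0.1383, -0.0047], 0.6)]
side yellow_lid [([0.6236, -0.1134, 0.0826], 0.72), ([0.476, -0.2589, 0.1648], 0.59)]
side red_mug [([0.4732, -0.2667, 0.0005], 0.64)]
side yellow_mug [([0.6268, -0.1134, 0.0057], 0.81)]
side red_lid [([0.6261, -0.1125, 0.0774], 0.71), ([0.265, -0.3506, 0.0007], 0.54)]
side saucer [([0.5981, 0.0128, -0.0002], 0.37), ([0.4727, -0.2628, 0.1653], 0.24)]
```

View pics/s1.png

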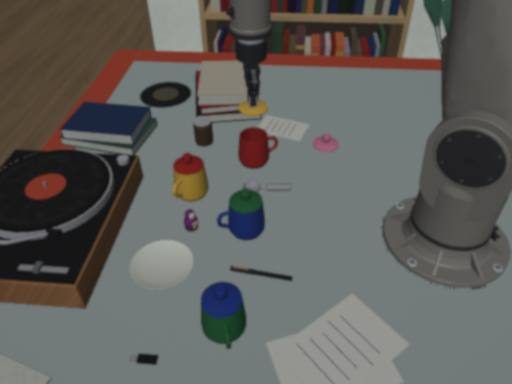

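The side view shows the yellow lid hanging level at (253,107), with the red mug left in place. Next I'll carry it to the saucer.

Request:
{"name": "send_rows", "arguments": {"increments": [[0.1,0.008,-0.012,0,0,0,0],[0.1,0.026,-0.037,0,0,0,0],[0.1,0.05,-0.072,0,0,0,0],[0.1,0.075,-0.108,0,0,0,0],[0.1,0.1,-0.144,0,0,0,0],[0.1,0.125,-0.18,0,0,0,0],[0.1,0.15,-0.216,0,0,0,0],[0.1,0.175,-0.252,0,0,0,0],[0.1,0.2,-0.288,0,0,0,0],[0.1,0.223,-0.32,0,0,0,0],[0.1,0.24,-0.345,0,0,0,0],[0.1,0.248,-0.356,0,0,0,0]]}}

```text
clock: 6.1
position: [0.637, 0.1438, 0.2112]
tool_rot: [-0.001, 0.993, 0.114, 0.0]
ft_force: [0.7, -0.1, -0.9]
grip_width: 0.266
```

```bash
python3 - <<'E'
from h import *
p=look(['yellow_lid','saucer','figure'],'scene')
p=look(['yellow_lid','saucer'],'wrist')
st();to(.637,.1385,.052)
E
```

```text
scene yellow_lid [([0.6362, 0.1361, 0.1654], 0.79)]
scene saucer [([0.6388, 0.1365, -0.0026], 0.73)]
scene figure [([0.6034, 0.0103, 0.0012], 0.71)]
wrist yellow_lid [([0.6351, 0.1377, 0.1647], 0.74)]
wrist saucer [([0.6346, 0.139, 0.0001], 0.86)]
t 6.45 pos [0.6369 0.1376 0.2115] axes [[0.975, 0.222, 0.0], [0.222, -0.975, -0.001], [-0.0, 0.001, -1.0]] F [ 0.1 -0.5 -0.1] w 0.263
shift to (0.637, 0.1385, 0.052) [ 0.0003 -0.001   0.1595]
```

Request:
{"name": "send_rows", "arguments": {"increments": [[0.1,0,0,0.02,0,0,0],[0.1,0,0,0.055,0,0,0],[0.1,0,0,0.09,0,0,0],[0.1,0,0,0.12,0,0,0],[0.1,0,0,0.14,0,0,0],[0.1,0,0,0.15,0,0,0],[0.1,0,0,0.154,0,0,0],[0.1,0,0,0.156,0,0,0],[0.1,0,0,0.158,0,0,0],[0.1,0,0,0.159,0,0,0],[0.1,0,0,0.16,0,0,0],[0.1,0,0,0.16,0,0,0]]}}

```text
clock: 7.65
position: [0.6373, 0.1392, 0.0518]
tool_rot: [-0.0, 0.994, 0.113, 0.0]
ft_force: [-0.2, 0.4, 0.0]
grip_width: 0.263
```

```bash
python3 - <<'E'
from h import *
st()
E
```

```text
t 7.65 pos [0.6373 0.1392 0.0518] axes [[0.975, 0.224, 0.001], [0.224, -0.975, 0.0], [0.001, -0.0, -1.0]] F [-0.2  0.4  0. ] w 0.263
```

Request:
{"name": "send_rows", "arguments": {"increments": [[0.1,0,0,0.001,0,0,0],[0.1,0,0,0.001,0,0,0],[0.1,0,0,0.002,0,0,0],[0.1,0,0,0.002,0,0,0]]}}

```text
clock: 8.05
position: [0.6374, 0.1393, 0.0516]
tool_rot: [0.0, 0.994, 0.113, 0.001]
ft_force: [-11.6, -3.1, 31.1]
grip_width: 0.262
```

Request:
{"name": "send_rows", "arguments": {"increments": [[0.1,0,0,-0.001,0,0,0],[0.1,0,0,-0.0018,0,0,0],[0.3,0,0,-0.0018,0,0,0],[0.5,0,0,-0.0018,0,0,0],[0.5,0,0,-0.0018,0,0,0],[0.5,0,0,-0.02,0,0,0],[0.5,0,0,-0.05,0,0,0],[0.6,0,0,-0.09,0,0,0],[0.6,0,0,-0.13,0,0,0],[0.6,0,0,-0.16,0,0,0],[0.6,0,0,-0.16,0,0,0]]}}

```text
clock: 9.15
position: [0.6389, 0.1399, 0.2156]
tool_rot: [-0.001, 0.994, 0.113, 0.004]
ft_force: [0.7, 1.0, -0.3]
grip_width: 0.598
```

```bash
python3 - <<'E'
from h import *
p=look(['yellow_lid','saucer'],'wrist','w2.png'); knob(p,'yellow_lid',.006)
st();to(.6235,-.1145,.22)
E
```

```text
wrist yellow_lid [([0.6367, 0.1406, 0.0045], 0.67), ([0.5988, 0.0116, -0.001], 0.67)]
wrist saucer []
yellow_lid disc [0.6353 0.1384] r 0.0391 0.93
t 9.35 pos [0.6366 0.139  0.2091] axes [[0.975, 0.224, -0.001], [0.224, -0.975, -0.0], [-0.001, 0.0, -1.0]] F [-0.5  0.3 -1.7] w 0.598
shift to (0.6235, -0.1145, 0.22) [-0.0696  0.2441 -0.0108]
```

View pics/w2.png

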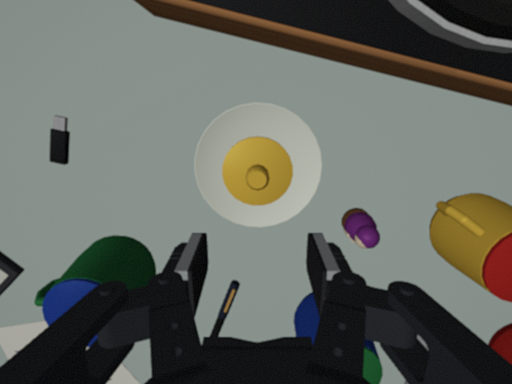

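The view shows the yellow lid lying level, centred on the saucer at (258,170), with the figure standing at (360,226). Red lid next.

Request:
{"name": "send_rows", "arguments": {"increments": [[0.6,-0.005,0.015,-0.01,0,0,0],[0.6,-0.015,0.05,-0.011,0,0,0],[0.6,-0.027,0.09,-0.011,0,0,0],[0.6,-0.039,0.135,-0.011,0,0,0],[0.6,-0.051,0.18,-0.011,0,0,0],[0.6,-0.062,0.215,-0.011,0,0,0],[0.6,-0.068,0.238,-0.011,0,0,0],[0.6,-0.07,0.244,-0.011,0,0,0],[0.6,-0.07,0.244,-0.011,0,0,0]]}}

```text
clock: 10.25
position: [0.6228, -0.1158, 0.22]
tool_rot: [-0.0, 0.994, 0.112, -0.0]
ft_force: [-0.8, 1.1, -0.5]
grip_width: 0.603
```

```bash
python3 - <<'E'
from h import *
p=look(['red_lid','yellow_mug'],'wrist'); knob(p,'red_lid',.082)
st();to(.624,-.1145,.1277)
E
```

```text
wrist red_lid [([0.6232, -0.1156, 0.0857], 0.89)]
wrist yellow_mug []
red_lid disc [ 0.6236 -0.1157] r 0.0391 0.97
t 10.45 pos [ 0.6235 -0.1128  0.2203] axes [[0.974, 0.226, -0.0], [0.226, -0.974, 0.001], [-0.0, -0.001, -1.0]] F [ 0.   0.3 -0.6] w 0.599
shift to (0.624, -0.1145, 0.1277) [0.0001 0.0019 0.0926]
```

Request:
{"name": "send_rows", "arguments": {"increments": [[0.6,0,0.001,0.02,0,0,0],[0.6,0,0.001,0.05,0,0,0],[0.6,0,0.001,0.075,0,0,0],[0.6,0,0.001,0.087,0,0,0],[0.6,0,0.001,0.091,0,0,0],[0.6,0,0.001,0.091,0,0,0],[0.1,0,0.001,0.091,0,0,0],[0.1,0,0.001,0.091,0,0,0],[0.1,0,0.001,0.091,0,0,0],[0.1,0,0.001,0.091,0,0,0],[0.1,0,0.001,0.091,0,0,0]]}}

```text
clock: 11.55
position: [0.6243, -0.1152, 0.1307]
tool_rot: [0.0, 0.994, 0.113, 0.001]
ft_force: [-1.6, 1.0, 6.0]
grip_width: 0.263
```

Request:
{"name": "send_rows", "arguments": {"increments": [[0.1,0,0,-0.01,0,0,0],[0.1,0,0,-0.03,0,0,0],[0.1,0,0,-0.05,0,0,0],[0.1,0,0,-0.073,0,0,0],[0.1,0,0,-0.083,0,0,0],[0.1,0,0,-0.083,0,0,0]]}}

```text
clock: 12.15
position: [0.6244, -0.1154, 0.2143]
tool_rot: [0.0, 0.994, 0.113, 0.001]
ft_force: [0.3, -0.2, -2.0]
grip_width: 0.258
```

```bash
python3 - <<'E'
from h import *
p=look(['red_lid','yellow_mug','red_mug'],'scene'); p=look(['red_lid','yellow_mug','red_mug'],'side');p=look(['red_lid','yellow_mug','red_mug'],'wrist')
st();to(.472,-.267,.211)
E
```

```text
scene red_lid [([0.6234, -0.117, 0.1627], 0.76), ([0.2707, -0.349, -0.0023], 0.64)]
scene yellow_mug [([0.6244, -0.1201, 0.0018], 0.68)]
scene red_mug [([0.4661, -0.2681, -0.0025], 0.97)]
side red_lid [([0.2653, -0.3508, 0.0015], 0.77), ([0.6229, -0.1149, 0.1616], 0.57)]
side yellow_mug [([0.6262, -0.1104, 0.0037], 0.56), ([0.4836, 0.2765, 0.0819], 0.53)]
side red_mug [([0.4722, -0.267, 0.0005], 0.58), ([0.4784, 0.2724, 0.0035], 0.41)]
wrist red_lid [([0.6219, -0.1185, 0.162], 0.56)]
wrist yellow_mug [([0.6214, -0.1176, 0.003], 0.96)]
wrist red_mug []
t 12.75 pos [ 0.6236 -0.1153  0.2121] axes [[0.975, 0.224, -0.0], [0.224, -0.975, 0.0], [-0.0, -0.0, -1.0]] F [-0.9  0.3 -1.5] w 0.265
shift to (0.472, -0.267, 0.211) [-0.1817  0.1139  0.0012]
```

```bash
cat >> h.py <<'E'
def proj(p,P):
    f=p['image'].shape[0]/2/np.tan(np.radians(p['fov_y'])/2); c=Rq(p['orientation']).inv().apply(np.array(P)-p['position'])
    return c[:,:2]/c[:,2:]*f+[p['cx'],p['cy']]
def fitmug(n,x0,y0,cams=('scene','side')):
    from scipy.optimize import minimize
    t=np.linspace(0,2*np.pi,40,endpoint=False); M=[]
    for c in cams:
        p=robot.snapshot(c)
        r=[d for d in robot.regions_of(n,p) if d['pixels'][tuple(np.int32(proj(p,[[x0,y0,.045]])[0][::-1]))]]
        if r: M.append((p,cv2.morphologyEx(r[0]['pixels'].astype('uint8'),cv2.MORPH_OPEN,np.ones((9,9)))))
    def cost(v,M):
        e=0
        for p,m in M:
            P=np.concatenate([np.c_[v[0]+a*np.cos(t),v[1]+a*np.sin(t),z+0*t] for a,z in((.034,.0),(.042,.025),(.044,.045),(.042,.065),(.039,.09))])
            k=np.zeros((384*4,512*4),'uint8'); cv2.fillConvexPoly(k,cv2.convexHull((proj(p,P)*4+2).astype('float32')).astype('int32'),1)
            b=cv2.resize(m,None,fx=4,fy=4,interpolation=0); e+=1-(k&b).sum()/(k|b).sum()
        return e
    for S in [M]+[[m] for m in M]:
        o=minimize(cost,[x0,y0],(S,),'Nelder-Mead',options=dict(initial_simplex=[[x0,y0],[x0+.008,y0],[x0,y0+.008]],xatol=2e-4)); print(n,np.round(o.x,4),round(o.fun,3))
E
python3 - <<'E'
from h import *
fitmug('red_mug',.471,-.267)
fitmug('yellow_mug',.6236,-.1155)
E
```

```text
red_mug [ 0.4744 -0.2626] 0.119
red_mug [ 0.4757 -0.2632] 0.047
red_mug [ 0.4739 -0.2596] 0.054
yellow_mug [ 0.625  -0.1135] 0.182
yellow_mug [ 0.6267 -0.1145] 0.08
yellow_mug [ 0.6234 -0.1097] 0.078
```

Request:
{"name": "send_rows", "arguments": {"increments": [[0.1,-0.012,0.007,0,0,0,0],[0.1,-0.04,0.025,0,0,0,0],[0.1,-0.075,0.047,0,0,0,0],[0.1,-0.11,0.069,0,0,0,0],[0.1,-0.142,0.089,0,0,0,0],[0.1,-0.166,0.104,0,0,0,0],[0.1,-0.178,0.112,0,0,0,0],[0.1,-0.178,0.112,0,0,0,0]]}}

```text
clock: 13.95
position: [0.4736, -0.2662, 0.2125]
tool_rot: [0.0, 0.994, 0.111, -0.0]
ft_force: [-0.0, -0.4, -1.1]
grip_width: 0.264
```

```bash
python3 - <<'E'
from h import *
st();robot.snapshot('scene');st();to(.4747,-.264,.129)
E
```

```text
t 13.95 pos [ 0.4736 -0.2662  0.2125] axes [[0.975, 0.221, -0.0], [0.221, -0.975, -0.001], [-0.0, 0.001, -1.0]] F [-0.  -0.4 -1.1] w 0.264
t 14.0 pos [ 0.4749 -0.2648  0.2125] axes [[0.975, 0.223, 0.0], [0.223, -0.975, -0.0], [0.0, 0.0, -1.0]] F [ 0.1  0.6 -0.5] w 0.265
shift to (0.4747, -0.264, 0.129) [-0.     -0.0008  0.0835]
```

Request:
{"name": "send_rows", "arguments": {"increments": [[0.1,0,-0.0005,0.015,0,0,0],[0.1,0,-0.0005,0.04,0,0,0],[0.1,0,-0.0005,0.06,0,0,0],[0.1,0,-0.0005,0.07,0,0,0],[0.1,0,-0.0005,0.075,0,0,0],[0.1,0,-0.0005,0.078,0,0,0],[0.1,0,-0.0005,0.08,0,0,0],[0.1,0,-0.0005,0.081,0,0,0],[0.1,0,-0.0005,0.082,0,0,0],[0.1,0,-0.0005,0.0825,0,0,0],[0.1,0,-0.0005,0.0825,0,0,0]]}}

```text
clock: 15.1
position: [0.4754, -0.264, 0.1307]
tool_rot: [0.0, 0.994, 0.113, 0.0]
ft_force: [-3.4, 1.0, 6.8]
grip_width: 0.261
```

Gentle contact at 7 N, at the expected height, so it's seated. Release and rise.

Request:
{"name": "send_rows", "arguments": {"increments": [[0.3,0,0,0,0,0,0],[0.5,0,0,0,0,0,0],[0.55,0,0,0,0,0,0],[0.6,0,0,-0.01,0,0,0],[0.6,0,0,-0.035,0,0,0],[0.6,0,0,-0.065,0,0,0],[0.6,0,0,-0.08,0,0,0],[0.6,0,0,-0.082,0,0,0]]}}

```text
clock: 15.9
position: [0.4761, -0.2642, 0.2145]
tool_rot: [0.001, 0.994, 0.113, 0.002]
ft_force: [0.3, 0.8, 0.1]
grip_width: 0.604
```

```bash
python3 - <<'E'
from h import *
p=look(['red_lid'],'wrist'); knob(p,'red_lid',.082); look(['red_lid','yellow_lid'],'side','s2.png')
st();to(.637,.139,.21)
E
```

```text
wrist red_lid [([0.4741, -0.2651, 0.0796], 0.75), ([0.2649, -0.3516, -0.0002], 0.58)]
red_lid disc [ 0.342  -0.3227] r 0.0289 0.57
side red_lid [([0.4737, -0.2647, 0.083], 0.86), ([0.2667, -0.3528, 0.0016], 0.76), ([0.4674, 0.0065, 0.0801], 0.48)]
side yellow_lid [([0.6357, 0.1428, 0.0046], 0.95)]
t 16.2 pos [ 0.4747 -0.2636  0.211 ] axes [[0.975, 0.224, -0.001], [0.224, -0.975, 0.001], [-0.001, -0.001, -1.0]] F [ 0.1 -0.7  0. ] w 0.602
shift to (0.637, 0.139, 0.21) [ 0.2483 -0.3561  0.0011]
```

View pics/s2.png

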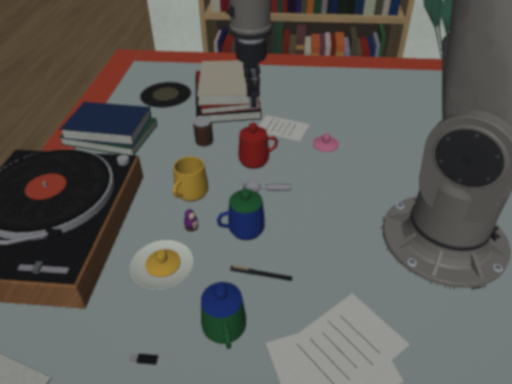

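The side view shows the red lid level on the red mug (255,145). The yellow lid is on the saucer at (163,262) and the yellow mug is open at (190,178). I'll fetch the yellow lid.

Request:
{"name": "send_rows", "arguments": {"increments": [[0.6,0.01,-0.015,0,0,0,0],[0.6,0.032,-0.046,0,0,0,0],[0.6,0.058,-0.083,0,0,0,0],[0.6,0.084,-0.12,0,0,0,0],[0.6,0.11,-0.157,0,0,0,0],[0.6,0.136,-0.194,0,0,0,0],[0.6,0.162,-0.231,0,0,0,0],[0.6,0.188,-0.268,0,0,0,0],[0.6,0.214,-0.305,0,0,0,0],[0.6,0.235,-0.337,0,0,0,0],[0.6,0.248,-0.356,0,0,0,0],[0.6,0.248,-0.356,0,0,0,0]]}}

```text
clock: 17.4
position: [0.6371, 0.143, 0.2107]
tool_rot: [-0.001, 0.993, 0.115, -0.001]
ft_force: [0.2, 0.0, -0.7]
grip_width: 0.6
```

```bash
python3 - <<'E'
from h import *
p=look(['yellow_lid'],'wrist'); knob(p,'yellow_lid',.006)
st();to(.637,.139,.0525)
E
```

```text
wrist yellow_lid [([0.6336, 0.1388, 0.0075], 0.77), ([0.597, 0.0105, 0.0007], 0.25)]
yellow_lid disc [0.6357 0.1388] r 0.039 0.67
yellow_lid disc [ 0.5964 -0.1333] r 0.083 0.19
t 17.55 pos [0.6368 0.1378 0.2111] axes [[0.975, 0.223, -0.001], [0.223, -0.975, -0.001], [-0.001, 0.0, -1.0]] F [-0.4  0.1  0.3] w 0.596
shift to (0.637, 0.139, 0.0525) [ 0.0007 -0.0012  0.1586]
```

Request:
{"name": "send_rows", "arguments": {"increments": [[0.6,0,0,0.03,0,0,0],[0.6,0,0,0.07,0,0,0],[0.6,0,0,0.11,0,0,0],[0.6,0,0,0.14,0,0,0],[0.5,0,0,0.154,0,0,0],[0.5,0,0,0.158,0,0,0],[0.5,0,0,0.158,0,0,0],[0.1,0,0,0.158,0,0,0],[0.1,0,0,0.158,0,0,0],[0.1,0,0,0.158,0,0,0],[0.1,0,0,0.158,0,0,0],[0.1,0,0,0.158,0,0,0]]}}

```text
clock: 18.75
position: [0.6381, 0.1387, 0.0557]
tool_rot: [-0.0, 0.994, 0.113, 0.001]
ft_force: [-0.6, -1.5, 6.2]
grip_width: 0.264
```

Request:
{"name": "send_rows", "arguments": {"increments": [[0.1,0,0,-0.01,0,0,0],[0.1,0,0,-0.03,0,0,0],[0.1,0,0,-0.06,0,0,0],[0.1,0,0,-0.1,0,0,0],[0.1,0,0,-0.135,0,0,0],[0.1,0,0,-0.155,0,0,0],[0.1,0,0,-0.16,0,0,0],[0.1,0,0,-0.16,0,0,0]]}}

```text
clock: 19.55
position: [0.6373, 0.1387, 0.2151]
tool_rot: [-0.0, 0.994, 0.113, 0.001]
ft_force: [-0.3, 0.1, -1.9]
grip_width: 0.264
```

```bash
python3 - <<'E'
from h import *
p=look(['yellow_lid'],'scene'); look(['yellow_lid'],'wrist');fitmug('yellow_mug',.6236,-.1155)
st();to(.6245,-.115,.213)
E
```

```text
scene yellow_lid [([0.633, 0.1361, 0.1646], 0.76)]
wrist yellow_lid [([0.6343, 0.1362, 0.1647], 0.86)]
yellow_mug [ 0.6244 -0.1136] 0.2
yellow_mug [ 0.625  -0.1151] 0.108
yellow_mug [ 0.6237 -0.1106] 0.065
t 19.95 pos [0.6369 0.1387 0.2131] axes [[0.975, 0.224, -0.001], [0.224, -0.975, -0.0], [-0.001, -0.0, -1.0]] F [-1.  -0.  -1.2] w 0.262
shift to (0.6245, -0.115, 0.213) [-6.890e-02  2.444e-01  1.000e-04]
```

Request:
{"name": "send_rows", "arguments": {"increments": [[0.1,-0.004,0.015,0,0,0,0],[0.1,-0.014,0.05,0,0,0,0],[0.1,-0.025,0.09,0,0,0,0],[0.1,-0.036,0.13,0,0,0,0],[0.1,-0.048,0.17,0,0,0,0],[0.1,-0.058,0.205,0,0,0,0],[0.1,-0.066,0.232,0,0,0,0],[0.1,-0.069,0.244,0,0,0,0],[0.1,-0.069,0.244,0,0,0,0],[0.1,-0.069,0.244,0,0,0,0]]}}

```text
clock: 20.95
position: [0.6245, -0.1137, 0.2137]
tool_rot: [-0.0, 0.994, 0.113, 0.0]
ft_force: [0.8, 1.1, -1.2]
grip_width: 0.264
```

Request:
{"name": "send_rows", "arguments": {"increments": [[0.1,0,0,0.015,0,0,0],[0.1,0,0,0.04,0,0,0],[0.1,0,0,0.06,0,0,0],[0.1,0,0,0.07,0,0,0],[0.1,0,0,0.075,0,0,0],[0.1,0,0,0.078,0,0,0],[0.1,0,0,0.08,0,0,0],[0.1,0,0,0.081,0,0,0],[0.1,0,0,0.082,0,0,0],[0.1,0,0,0.082,0,0,0]]}}

```text
clock: 21.95
position: [0.6246, -0.1147, 0.1321]
tool_rot: [0.0, 0.994, 0.113, 0.0]
ft_force: [0.0, 0.1, -0.6]
grip_width: 0.265
```

Request:
{"name": "send_rows", "arguments": {"increments": [[0.1,0,0,0.0005,0,0,0],[0.1,0,0,0.001,0,0,0],[0.1,0,0,0.001,0,0,0]]}}

```text
clock: 22.25
position: [0.6247, -0.1147, 0.1317]
tool_rot: [0.0, 0.994, 0.113, 0.0]
ft_force: [-3.7, 0.3, 9.5]
grip_width: 0.263
```

Seated gently at 9 N. Release, rise, and check.

Request:
{"name": "send_rows", "arguments": {"increments": [[0.3,0,0,0,0,0,0],[0.5,0,0,0,0,0,0],[0.55,0,0,0,0,0,0],[0.6,0,0,-0.01,0,0,0],[0.6,0,0,-0.035,0,0,0],[0.6,0,0,-0.065,0,0,0],[0.6,0,0,-0.08,0,0,0],[0.6,0,0,-0.082,0,0,0]]}}

```text
clock: 23.05
position: [0.6255, -0.1147, 0.2154]
tool_rot: [0.0, 0.994, 0.113, 0.002]
ft_force: [-0.4, -0.1, -0.8]
grip_width: 0.604
```

```bash
python3 - <<'E'
from h import *
p=look(['yellow_lid'],'wrist','w3.png'); knob(p,'yellow_lid',.082)
st();to(.464,.007,.22)
E
```

```text
wrist yellow_lid [([0.6221, -0.1137, 0.0845], 0.61)]
yellow_lid disc [ 0.6224 -0.1155] r 0.0391 0.85
t 23.2 pos [ 0.6241 -0.1146  0.2121] axes [[0.975, 0.224, -0.001], [0.224, -0.975, 0.0], [-0.001, -0.0, -1.0]] F [-0.1 -0.2 -1.3] w 0.597
shift to (0.464, 0.007, 0.22) [-0.1288 -0.1543 -0.0077]
```

View pics/w3.png

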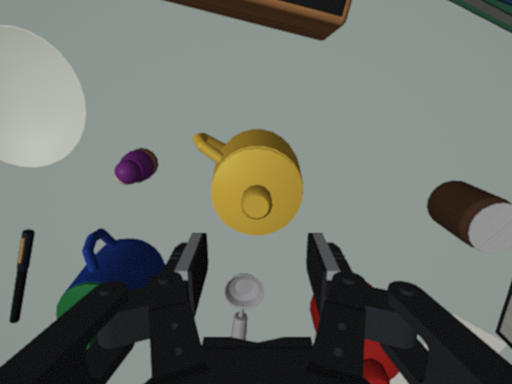

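The view shows the yellow lid level on the yellow mug at (257,190), with the figure upright at (137,165). Green lid next.

Request:
{"name": "send_rows", "arguments": {"increments": [[0.6,-0.01,-0.012,-0.008,0,0,0],[0.6,-0.03,-0.036,-0.008,0,0,0],[0.6,-0.055,-0.066,-0.008,0,0,0],[0.6,-0.08,-0.096,-0.008,0,0,0],[0.6,-0.105,-0.126,-0.008,0,0,0],[0.6,-0.122,-0.146,-0.008,0,0,0],[0.6,-0.129,-0.154,-0.008,0,0,0],[0.6,-0.129,-0.154,-0.008,0,0,0]]}}

```text
clock: 24.0
position: [0.4633, 0.0073, 0.2208]
tool_rot: [0.0, 0.994, 0.113, -0.0]
ft_force: [0.4, -0.4, 0.6]
grip_width: 0.596
```

```bash
python3 - <<'E'
from h import *
p=look(['green_lid'],'wrist'); knob(p,'green_lid',.082)
st();to(.464,.007,.129)
E
```

```text
wrist green_lid [([0.4638, 0.0031, 0.0774], 0.94)]
green_lid disc [0.4644 0.0066] r 0.0392 0.6
t 24.15 pos [0.465  0.006  0.2208] axes [[0.975, 0.223, 0.0], [0.223, -0.975, 0.0], [0.0, -0.0, -1.0]] F [0.5 1.  0.5] w 0.602
shift to (0.464, 0.007, 0.129) [-0.0008 -0.0012  0.0918]
```

Request:
{"name": "send_rows", "arguments": {"increments": [[0.6,0.001,0,0.02,0,0,0],[0.6,0.001,0,0.05,0,0,0],[0.6,0.001,0,0.075,0,0,0],[0.6,0.001,0,0.087,0,0,0],[0.6,0.001,0,0.091,0,0,0],[0.6,0.001,0,0.091,0,0,0],[0.1,0.001,0,0.091,0,0,0],[0.1,0.001,0,0.091,0,0,0],[0.1,0.001,0,0.091,0,0,0],[0.1,0.001,0,0.091,0,0,0],[0.1,0.001,0,0.091,0,0,0]]}}

```text
clock: 25.25
position: [0.4659, 0.0069, 0.1309]
tool_rot: [0.0, 0.994, 0.113, 0.001]
ft_force: [-0.8, -0.7, 6.9]
grip_width: 0.261
```

Request:
{"name": "send_rows", "arguments": {"increments": [[0.1,0,0,-0.01,0,0,0],[0.1,0,0,-0.03,0,0,0],[0.1,0,0,-0.05,0,0,0],[0.1,0,0,-0.073,0,0,0],[0.1,0,0,-0.083,0,0,0],[0.1,0,0,-0.083,0,0,0]]}}

```text
clock: 25.85
position: [0.466, 0.0068, 0.2144]
tool_rot: [0.0, 0.994, 0.113, 0.001]
ft_force: [0.9, 0.3, -0.8]
grip_width: 0.259
```

```bash
python3 - <<'E'
from h import *
p=look(['green_lid','saucer'],'scene'); look(['green_lid','saucer'],'side');fitmug('blue_mug',.4645,.006)
st();to(.6365,.1385,.212)
E
```

```text
scene green_lid [([0.467, 0.0047, 0.1695], 0.71)]
scene saucer [([0.6383, 0.138, -0.0036], 0.66)]
side green_lid []
side saucer [([0.6381, 0.1398, -0.0003], 0.59)]
blue_mug [0.4647 0.0076] 0.141
blue_mug [0.4645 0.0058] 0.062
blue_mug [0.4657 0.011 ] 0.051
t 26.35 pos [0.4652 0.0069 0.2125] axes [[0.975, 0.224, -0.001], [0.224, -0.975, 0.0], [-0.001, -0.0, -1.0]] F [-0.8  0.2 -1.8] w 0.264
shift to (0.6365, 0.1385, 0.212) [ 0.1964 -0.0899  0.0004]
```

Request:
{"name": "send_rows", "arguments": {"increments": [[0.1,0.012,-0.006,0,0,0,0],[0.1,0.038,-0.017,0,0,0,0],[0.1,0.072,-0.033,0,0,0,0],[0.1,0.108,-0.049,0,0,0,0],[0.1,0.144,-0.066,0,0,0,0],[0.1,0.174,-0.08,0,0,0,0],[0.1,0.192,-0.088,0,0,0,0],[0.1,0.196,-0.09,0,0,0,0],[0.1,0.196,-0.09,0,0,0,0],[0.1,0.196,-0.09,0,0,0,0]]}}

```text
clock: 27.35
position: [0.6358, 0.1381, 0.2126]
tool_rot: [0.0, 0.994, 0.112, -0.0]
ft_force: [-0.5, -0.5, -0.7]
grip_width: 0.259
```

Request:
{"name": "send_rows", "arguments": {"increments": [[0.1,0,0,0.02,0,0,0],[0.1,0,0,0.055,0,0,0],[0.1,0,0,0.09,0,0,0],[0.1,0,0,0.12,0,0,0],[0.1,0,0,0.14,0,0,0],[0.1,0,0,0.149,0,0,0],[0.1,0,0,0.153,0,0,0],[0.1,0,0,0.155,0,0,0],[0.1,0,0,0.156,0,0,0],[0.1,0,0,0.157,0,0,0],[0.1,0,0,0.1575,0,0,0],[0.1,0,0,0.1575,0,0,0]]}}

```text
clock: 28.55
position: [0.6363, 0.1385, 0.0557]
tool_rot: [-0.0, 0.994, 0.113, 0.0]
ft_force: [-0.8, -0.4, -1.7]
grip_width: 0.262
```

Request:
{"name": "send_rows", "arguments": {"increments": [[0.1,0,0,0.0005,0,0,0],[0.1,0,0,0.001,0,0,0],[0.1,0,0,0.001,0,0,0]]}}

```text
clock: 28.85
position: [0.6363, 0.1385, 0.055]
tool_rot: [0.0, 0.994, 0.113, 0.0]
ft_force: [-4.3, -1.3, 8.9]
grip_width: 0.265
```

Contact is gentle. Release and rise, then go to the blue lid at about (0.475, 0.273).

Request:
{"name": "send_rows", "arguments": {"increments": [[0.3,0,0,0,0,0,0],[0.5,0,0,0,0,0,0],[0.5,0,0,0,0,0,0],[0.5,0,0,-0.015,0,0,0],[0.5,0,0,-0.045,0,0,0],[0.6,0,0,-0.085,0,0,0],[0.6,0,0,-0.125,0,0,0],[0.6,0,0,-0.155,0,0,0],[0.6,0,0,-0.165,0,0,0],[0.6,0,0,-0.165,0,0,0]]}}

```text
clock: 29.85
position: [0.6368, 0.1387, 0.2218]
tool_rot: [-0.0, 0.994, 0.113, 0.002]
ft_force: [0.6, 1.0, -1.3]
grip_width: 0.6
```

```bash
python3 - <<'E'
from h import *
p=look(['green_lid'],'wrist'); knob(p,'green_lid',.006)
st();to(.476,.274,.22)
E
```

```text
wrist green_lid [([0.6325, 0.1376, 0.0035], 0.86)]
green_lid disc [0.6347 0.1383] r 0.0393 0.87
t 30.0 pos [0.6356 0.1382 0.2182] axes [[0.975, 0.224, -0.002], [0.224, -0.975, -0.0], [-0.002, 0.0, -1.0]] F [-0.4 -0.2 -0.7] w 0.601
shift to (0.476, 0.274, 0.22) [-0.1251 -0.1681 -0.0016]
```

Request:
{"name": "send_rows", "arguments": {"increments": [[0.6,-0.009,-0.012,-0.002,0,0,0],[0.6,-0.028,-0.037,-0.002,0,0,0],[0.6,-0.05,-0.067,-0.002,0,0,0],[0.6,-0.072,-0.097,-0.002,0,0,0],[0.6,-0.095,-0.127,-0.002,0,0,0],[0.6,-0.113,-0.152,-0.002,0,0,0],[0.6,-0.123,-0.165,-0.002,0,0,0],[0.6,-0.125,-0.168,-0.002,0,0,0],[0.6,-0.125,-0.168,-0.002,0,0,0]]}}

```text
clock: 30.9
position: [0.4768, 0.274, 0.2211]
tool_rot: [0.0, 0.994, 0.113, -0.0]
ft_force: [0.2, -0.7, -0.1]
grip_width: 0.597
```

```bash
python3 - <<'E'
from h import *
p=look(['blue_lid'],'wrist','w4.png'); knob(p,'blue_lid',.082)
st();to(.476,.274,.129)
E
```

```text
wrist blue_lid [([0.477, 0.2751, 0.0793], 0.82)]
blue_lid disc [0.4795 0.2745] r 0.0394 0.62
t 31.05 pos [0.4777 0.2731 0.2211] axes [[0.975, 0.222, -0.0], [0.222, -0.975, -0.0], [-0.0, 0.0, -1.0]] F [ 1.   0.2 -0.5] w 0.6
shift to (0.476, 0.274, 0.129) [-0.0014 -0.0012  0.0921]
```

View pics/w4.png

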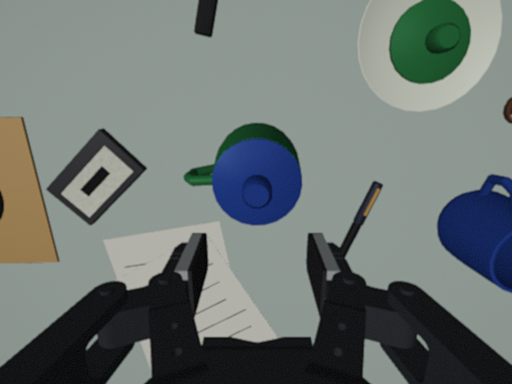

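The blue lid is at (257,182) on the green mug, and the green lid is parked on the saucer. I'll grip the blue lid.

Request:
{"name": "send_rows", "arguments": {"increments": [[0.6,0.001,-0.001,0.02,0,0,0],[0.6,0.001,-0.001,0.05,0,0,0],[0.6,0.001,-0.001,0.075,0,0,0],[0.6,0.001,-0.001,0.087,0,0,0],[0.6,0.001,-0.001,0.091,0,0,0],[0.6,0.001,-0.001,0.091,0,0,0],[0.1,0.001,-0.001,0.091,0,0,0],[0.1,0.001,-0.001,0.091,0,0,0],[0.1,0.001,-0.001,0.091,0,0,0],[0.1,0.001,-0.001,0.091,0,0,0],[0.1,0.001,-0.001,0.091,0,0,0]]}}

```text
clock: 32.15
position: [0.4781, 0.2757, 0.1315]
tool_rot: [-0.0, 0.994, 0.113, 0.001]
ft_force: [-0.5, -1.3, 5.7]
grip_width: 0.262
```

Request:
{"name": "send_rows", "arguments": {"increments": [[0.1,0,0,-0.01,0,0,0],[0.1,0,0,-0.03,0,0,0],[0.1,0,0,-0.05,0,0,0],[0.1,0,0,-0.073,0,0,0],[0.1,0,0,-0.083,0,0,0],[0.1,0,0,-0.083,0,0,0]]}}

```text
clock: 32.75
position: [0.4781, 0.2758, 0.215]
tool_rot: [-0.0, 0.994, 0.113, 0.001]
ft_force: [-0.1, -0.1, -1.6]
grip_width: 0.26
```

```bash
python3 - <<'E'
from h import *
look(['blue_lid'],'scene');fitmug('green_mug',.4785,.2745);fitmug('blue_mug',.465,.0065)
st();to(.465,.0065,.212)
E
```

```text
scene blue_lid [([0.4758, 0.276, 0.166], 0.67)]
green_mug [0.4798 0.2751] 0.215
green_mug [0.4806 0.2729] 0.038
green_mug [0.4785 0.2832] 0.082
blue_mug [0.4646 0.0067] 0.304
blue_mug [0.4655 0.0051] 0.065
blue_mug [0.4639 0.0108] 0.188
t 33.25 pos [0.4774 0.2754 0.213 ] axes [[0.975, 0.224, -0.001], [0.224, -0.975, -0.0], [-0.001, -0.0, -1.0]] F [ 0.4  0.1 -1.5] w 0.263
shift to (0.465, 0.0065, 0.212) [-0.0723  0.2593  0.001 ]
```

Request:
{"name": "send_rows", "arguments": {"increments": [[0.1,-0.004,0.014,0,0,0,0],[0.1,-0.013,0.046,0,0,0,0],[0.1,-0.024,0.085,0,0,0,0],[0.1,-0.035,0.125,0,0,0,0],[0.1,-0.046,0.165,0,0,0,0],[0.1,-0.057,0.205,0,0,0,0],[0.1,-0.066,0.237,0,0,0,0],[0.1,-0.071,0.255,0,0,0,0],[0.1,-0.0723,0.2593,0,0,0,0],[0.1,-0.0723,0.2593,0,0,0,0],[0.1,-0.0723,0.2593,0,0,0,0]]}}

```text
clock: 34.35
position: [0.465, 0.0072, 0.2134]
tool_rot: [-0.0, 0.994, 0.113, 0.0]
ft_force: [0.4, 0.5, -1.7]
grip_width: 0.261
```

Request:
{"name": "send_rows", "arguments": {"increments": [[0.1,0,0,0.015,0,0,0],[0.1,0,0,0.04,0,0,0],[0.1,0,0,0.06,0,0,0],[0.1,0,0,0.07,0,0,0],[0.1,0,0,0.075,0,0,0],[0.1,0,0,0.078,0,0,0],[0.1,0,0,0.08,0,0,0],[0.1,0,0,0.081,0,0,0],[0.1,0,0,0.0815,0,0,0],[0.1,0,0,0.082,0,0,0],[0.1,0,0,0.082,0,0,0]]}}

```text
clock: 35.45
position: [0.4653, 0.0065, 0.1316]
tool_rot: [0.0, 0.994, 0.113, 0.0]
ft_force: [-0.4, -0.2, -1.6]
grip_width: 0.266
```

Request:
{"name": "send_rows", "arguments": {"increments": [[0.1,0,0,0.0005,0,0,0],[0.1,0,0,0.0005,0,0,0]]}}

```text
clock: 35.65
position: [0.4653, 0.0065, 0.1314]
tool_rot: [0.0, 0.994, 0.113, 0.0]
ft_force: [-4.1, -0.3, 11.5]
grip_width: 0.267
```

Seated. Release, rise, check, and go back to the saucer.

Request:
{"name": "send_rows", "arguments": {"increments": [[0.3,0,0,0,0,0,0],[0.5,0,0,0,0,0,0],[0.55,0,0,0,0,0,0],[0.6,0,0,-0.01,0,0,0],[0.6,0,0,-0.035,0,0,0],[0.6,0,0,-0.065,0,0,0],[0.6,0,0,-0.08,0,0,0],[0.6,0,0,-0.082,0,0,0],[0.6,0,0,-0.082,0,0,0]]}}

```text
clock: 36.55
position: [0.4652, 0.0064, 0.2133]
tool_rot: [0.0, 0.994, 0.113, 0.0]
ft_force: [-0.1, -0.4, 0.4]
grip_width: 0.601
```

```bash
python3 - <<'E'
from h import *
p=look(['blue_lid'],'wrist'); knob(p,'blue_lid',.082)
st();to(.636,.1385,.212)
E
```

```text
wrist blue_lid [([0.4654, 0.0061, 0.0796], 0.56)]
blue_lid disc [0.4665 0.0067] r 0.0392 0.63
t 36.7 pos [0.4646 0.0065 0.2121] axes [[0.975, 0.224, -0.001], [0.224, -0.975, 0.0], [-0.001, -0.0, -1.0]] F [-0.1 -1.2 -0.6] w 0.599
shift to (0.636, 0.1385, 0.212) [ 1.966e-01 -9.030e-02 -1.000e-04]
```

Request:
{"name": "send_rows", "arguments": {"increments": [[0.6,0.012,-0.006,0,0,0,0],[0.6,0.038,-0.017,0,0,0,0],[0.6,0.072,-0.033,0,0,0,0],[0.6,0.108,-0.049,0,0,0,0],[0.6,0.144,-0.066,0,0,0,0],[0.6,0.174,-0.08,0,0,0,0],[0.6,0.192,-0.088,0,0,0,0],[0.6,0.196,-0.09,0,0,0,0],[0.6,0.196,-0.09,0,0,0,0],[0.6,0.196,-0.09,0,0,0,0]]}}

```text
clock: 37.7
position: [0.6354, 0.1377, 0.2123]
tool_rot: [0.0, 0.994, 0.113, -0.001]
ft_force: [-0.5, 0.2, 0.1]
grip_width: 0.598
```

Request:
{"name": "send_rows", "arguments": {"increments": [[0.6,0,0,0.03,0,0,0],[0.6,0,0,0.07,0,0,0],[0.6,0,0,0.11,0,0,0],[0.6,0,0,0.14,0,0,0],[0.5,0,0,0.154,0,0,0],[0.5,0,0,0.158,0,0,0],[0.5,0,0,0.158,0,0,0],[0.1,0,0,0.158,0,0,0],[0.1,0,0,0.158,0,0,0],[0.1,0,0,0.158,0,0,0],[0.1,0,0,0.158,0,0,0],[0.1,0,0,0.158,0,0,0]]}}

```text
clock: 38.9
position: [0.6368, 0.1383, 0.0568]
tool_rot: [-0.0, 0.994, 0.113, 0.001]
ft_force: [-2.4, -0.3, 6.3]
grip_width: 0.263
```

Request:
{"name": "send_rows", "arguments": {"increments": [[0.1,0,0,-0.01,0,0,0],[0.1,0,0,-0.03,0,0,0],[0.1,0,0,-0.06,0,0,0],[0.1,0,0,-0.1,0,0,0],[0.1,0,0,-0.135,0,0,0],[0.1,0,0,-0.155,0,0,0],[0.1,0,0,-0.16,0,0,0],[0.1,0,0,-0.16,0,0,0]]}}

```text
clock: 39.7
position: [0.6362, 0.1381, 0.216]
tool_rot: [-0.0, 0.994, 0.113, 0.001]
ft_force: [0.2, 0.2, -1.6]
grip_width: 0.264
```

```bash
python3 - <<'E'
from h import *
look(['green_lid','green_mug'],'side','s3.png');look(['green_lid','green_mug'],'scene')
st();to(.479,.275,.214)
E
```

```text
side green_lid [([0.6368, 0.138, 0.164], 0.75), ([0.6213, -0.1107, 0.0062], 0.28)]
side green_mug [([0.48, 0.2738, 0.0029], 0.6)]
scene green_lid []
scene green_mug [([0.4823, 0.2753, -0.0009], 0.94)]
t 40.0 pos [0.6355 0.138  0.2137] axes [[0.975, 0.224, -0.002], [0.224, -0.975, -0.0], [-0.002, -0.0, -1.0]] F [-0.8  0.1 -2. ] w 0.262
shift to (0.479, 0.275, 0.214) [-0.1219 -0.1686 -0.    ]
```

View pics/s3.png

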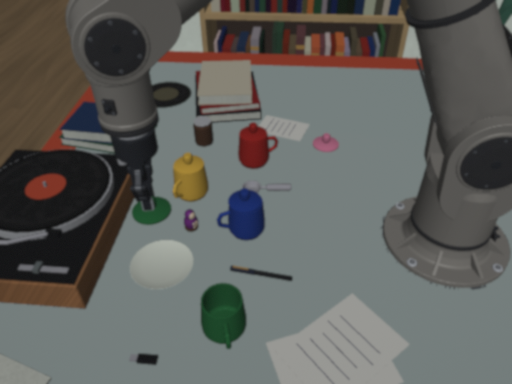

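The side view shows the red, yellow and blue mugs closed with their own lids. The green lid hangs at (152,210), the green mug is open at (223,312), and the figure is upright. Last placing.

Request:
{"name": "send_rows", "arguments": {"increments": [[0.1,-0.009,-0.012,0,0,0,0],[0.1,-0.028,-0.038,0,0,0,0],[0.1,-0.05,-0.069,0,0,0,0],[0.1,-0.072,-0.1,0,0,0,0],[0.1,-0.094,-0.13,0,0,0,0],[0.1,-0.111,-0.153,0,0,0,0],[0.1,-0.12,-0.166,0,0,0,0],[0.1,-0.122,-0.169,0,0,0,0],[0.1,-0.122,-0.169,0,0,0,0],[0.1,-0.122,-0.169,0,0,0,0]]}}

```text
clock: 41.0
position: [0.4802, 0.2745, 0.2147]
tool_rot: [0.0, 0.994, 0.112, 0.0]
ft_force: [0.3, 0.2, -1.9]
grip_width: 0.267
```

Request:
{"name": "send_rows", "arguments": {"increments": [[0.1,0,0,0.015,0,0,0],[0.1,0,0,0.04,0,0,0],[0.1,0,0,0.06,0,0,0],[0.1,0,0,0.07,0,0,0],[0.1,0,0,0.075,0,0,0],[0.1,0,0,0.078,0,0,0],[0.1,0,0,0.08,0,0,0],[0.1,0,0,0.081,0,0,0],[0.1,0,0,0.0815,0,0,0],[0.1,0,0,0.082,0,0,0],[0.1,0,0,0.082,0,0,0]]}}

```text
clock: 42.1
position: [0.4793, 0.2756, 0.1331]
tool_rot: [-0.0, 0.994, 0.113, 0.0]
ft_force: [-0.2, -0.5, -1.1]
grip_width: 0.262
```

Request:
{"name": "send_rows", "arguments": {"increments": [[0.1,0,0,0.0005,0,0,0],[0.1,0,0,0.0005,0,0,0]]}}

```text
clock: 42.3
position: [0.4793, 0.2756, 0.1327]
tool_rot: [-0.0, 0.994, 0.113, 0.0]
ft_force: [-1.8, -1.3, 5.5]
grip_width: 0.26
```

Request:
{"name": "send_rows", "arguments": {"increments": [[0.3,0,0,0,0,0,0],[0.5,0,0,0,0,0,0],[0.55,0,0,0,0,0,0],[0.6,0,0,-0.01,0,0,0],[0.6,0,0,-0.035,0,0,0],[0.6,0,0,-0.07,0,0,0],[0.6,0,0,-0.11,0,0,0],[0.6,0,0,-0.12,0,0,0],[0.6,0,0,-0.12,0,0,0]]}}

```text
clock: 43.2
position: [0.4799, 0.276, 0.2547]
tool_rot: [-0.001, 0.994, 0.113, 0.002]
ft_force: [-0.2, -0.4, -1.5]
grip_width: 0.601
```

```bash
python3 - <<'E'
from h import *
p=look(['green_lid'],'wrist'); knob(p,'green_lid',.082)
a=look(['red_lid','yellow_lid','blue_lid','green_lid','figure'],'scene'); b=look(['red_lid','yellow_lid','blue_lid','green_lid','figure'],'side')
st()
A=cv2.resize(a['image'][130:300,100:440],None,fx=2.2,fy=2.2); B=cv2.resize(b['image'][90:380,100:360],None,fx=1.5,fy=1.5)
cv2.imwrite('pics/fa.png',A[:,:,::-1]);cv2.imwrite('pics/fb.png',B[:,:,::-1])
E
```

```text
wrist green_lid [([0.4778, 0.2758, 0.0791], 0.73)]
green_lid disc [0.4767 0.2752] r 0.0397 0.79
scene red_lid [([0.4748, -0.2627, 0.0823], 0.82), ([0.2709, -0.3467, 0.0019], 0.76)]
scene yellow_lid []
scene blue_lid [([0.4625, 0.0051, 0.0865], 0.64)]
scene green_lid [([0.4786, 0.2763, 0.0843], 0.75)]
scene figure [([0.6023, 0.0106, 0.0034], 0.78)]
side red_lid [([0.4751, -0.264, 0.0822], 0.74), ([0.2674, -0.3506, 0.0028], 0.57)]
side yellow_lid []
side blue_lid [([0.4684, 0.0054, 0.08], 0.84)]
side green_lid [([0.4778, 0.2734, 0.0794], 0.61)]
side figure [([0.5956, 0.0119, 0.0012], 0.48)]
t 43.95 pos [0.4792 0.2755 0.2524] axes [[0.975, 0.224, 0.0], [0.224, -0.975, 0.0], [0.0, -0.0, -1.0]] F [-0.  -0.2  0.4] w 0.6
```

View pics/fa.png

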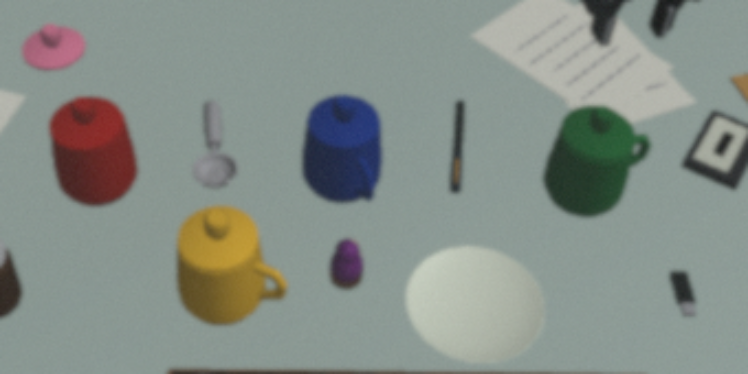

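View pics/fb.png

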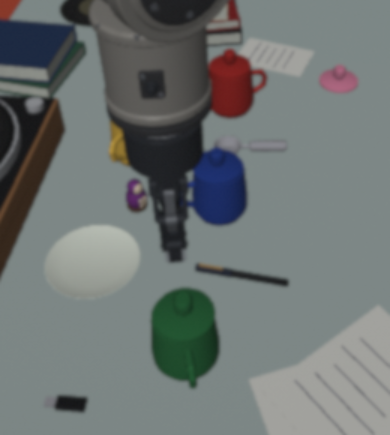

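Every mug wears its own lid, all level. The saucer is empty, the figure is upright, and the pink lid hasn't moved. Handing in.

```bash
python3 -c "
from h import *
print(robot.job_done())"
```

```text
the job is handed in; nothing more can be done
None
```

All four lids are back on the mugs of their own colour, and I handed the job in at about 44 s of robot time. I swapped red with yellow and then blue with green, parking one lid on the saucer each time.

- **Final pictures:** the scene view shows all four lids level in their mugs. The saucer is empty, the figure is upright where it stood, and the pink look-alike is untouched.
- **Positions:** after release, each lid was found within about 2–3 mm of its mug's axis and at the seated height of about 82 mm.
- **Force:** the lids went onto the mugs at about 5–12 N.

Two things did not go cleanly:
- **First parking:** setting the yellow lid on the saucer briefly read 31 N at the wrist, because I went about 1 mm too far. I backed off before releasing, and later placings used smaller steps.
- **Yellow lid check:** the networks did not report it in the last two pictures. In the side view the arm hid most of the yellow mug. I confirmed this lid by eye in the scene view and from the wrist camera right after placing it, which put it at (0.622, −0.115).

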